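# Turn over a settled stain bottle and return it to its slanting rest

## Task

The stain in the capped amber bottle has settled. Lift the bottle out of its slanting rest with a light grip (no more than 30 N, it is thin glass), turn it over until its cap points well down (at least 25 degrees below level), hold it so for a full second, then turn it back cap-up and lay it gently home in the same rest with its foot down by the stop. Leave everything else as it stands.

Things in the scene. Friction and masses are not known exactly. Their poses are not given: they have to be found in the camera images.
- bottle: closed amber glass bottle, orange screw cap, white label band; 155 mm long, body 50 mm in diameter up to 106 mm, neck 28 mm, cap 36 mm wide from 127 to 155 mm; about 0.3 kg, balanced 65 mm from the foot. Origin: centre of the foot; z runs from foot to cap. Starts in its rest, cap up, leaning 45 degrees from vertical. Grip it 56 mm from the foot, from left and right, tool about square to it
- bottle_cap (a point): centre of the top of the amber bottle's cap, 155 mm from its foot
- rest: the amber bottle's aluminium rest, fixed. Base plate 180 x 100 x 8 mm; origin: centre of its underside, z up, x the way the cap leans. A stop 52 mm wide carries the foot; two V saddles, 8-24 and 88-104 mm from the foot, hold the bottle from below, no higher than its axis; between them only a 18 mm wide spine, 45 mm below the axis. Open above: the bottle lifts out square to its axis
- rest_foot (a point): where the centre of the bottle's foot lies when home: at (-50, 0, 55) mm in the rest's frame
- rest_top (a point): where the centre of the cap's top lies when home: 155 mm from rest_foot, leaning 45 degrees from vertical along the rest's x
- white_bottle: bystander: white plastic bottle with blue cap and blue band, same sizes as the amber one, lying in a second rest of the same make. Origin: centre of its foot. Leave alone
- spare_rest: the second slanting rest, fixed, same make and sizes as the first, holding the white bottle. Origin: centre of the base's underside
- jar: bystander: clear jar with green lid, 60 mm in diameter, 75 mm high, origin under its centre. Leave alone
- mould_tray: bystander: white divided tray 120 x 160 x 25 mm, origin under its centre. Leave alone
- dust_brush: bystander: brush with a dark wooden handle, 180 mm long, lying on the bench. Leave alone
Things that resemble listed ones, but are neither listed nor needed, are in the scene too. Leave any pink or turquoise look-alike of the rest alone.

How it is judged:
By the outcome, as a careful person would: the job done as asked, in the order asked, and still so for the second after the job is handed in, with the robot touching nothing.
It also fails if it takes over 58 s, if anything falls off the work surface, if the arm or the gripper's body presses on something with over 40 N, if the wrist force passes 120 N, or if a joint passes its speed limit or range.

## Robot

A 6-joint arm with a two-finger parallel gripper is mounted at the origin on the work surface. World frame = base frame: x ahead of the robot, y to its left, z up, the work surface at z = 0. Lengths are in m, angles in rad, forces in N, time in s.
With the tool pointing down it reaches from about 0.3 to 0.775 m from the base axis. Payload 14.6 kg.
Tool frame: the origin (TCP) lies at the very end of the fingers, on their centre line; the grasp point (between the pads) lies 19 mm behind it; z points along the fingers, y is the line along which they close (so a half turn about z gives the same grasp; the last joint's range is limited). The gripper opens to 85 mm and grips with 20 to 120 N. Pads are 22 mm wide; open, the fingers measure 114 mm over their backs; the gripper's body (76 mm by 85 mm) begins 54 mm behind the grasp point. The pads swing forward as they close: fully open they stand 13 mm farther back than shut.
Start: joints at [1.253, 0.3, 1.521, -0, 1.321, -0.067], TCP at [0.136, 0.533, 0.231] pointing down, gripper open.
Joint ranges: [-3.03, 3.03], [-0.79, 2.21], [0.23, 2.52], [-1.04, 4.18], [0, 3.07], [-2.55, 2.55]. Speed limits (rad/s): [2.22, 2.22, 2.57, 3.14, 3.14, 3.14].

## Interface

Orientations are given as [roll, pitch, yaw] about the fixed x, y, z axes, in that order (R = Rz(yaw) Ry(pitch) Rx(roll)).
In Python, from rig import manip, vision, sign_off gives the robot as it stands.
- The arm moves only by the tool jog_arm, never from a script. Its argument "steps" is a list of rows, each an object with "translation": the shift along the tool's x, y, z in mm, a list of three; "spin": the turn about the tool's z in degrees; "grip": the finger opening in mm, from 0 to 85.4. A call has 1 to 8 rows; each row shifts and turns the commanded pose from where the row before left it, along the tool's axes as they then stand; what a row does not reach is not made up. A row lasts 1/12 s, in which the tool goes at most 41.7 mm and 7.16 degrees, less where a joint would pass 70% of its speed; a pose out of reach is approached as far as the arm can. A call with a gripper value outside its range is refused whole. The fingers move at their own pace and stop on an object; "squeeze" is the grip in N (left out, the last holds). Time passes only in rows, so rows that do not move let the fingers close. It gives the time, the measured TCP pose, the force, the opening and the grip force at its end, in the units of the state.
- manip.get_state(): the state, without advancing time (a new reading comes with each control period).
- vision.read_camera(name): name is "scene" or "top" or "wrist"; returns a dict with "color" (480x640x3 uint8, red, green, blue), "fx", "fy", "cx", "cy" (pixels), "R" (3x3) and "t" (3): a world point X has camera coordinates R X + t. Camera axes: x right, y down, z forward; pixel columns grow to the right and rows downward; lengths in m; the calibration is good to about 2 mm. A picture is of the moment at which its call begins. There is no depth.
- sign_off(): hands the job in; it is judged then, once.
Trained networks look in a picture, given as the dict that the camera call returned (one of the last four; its "shot" number tells which), for a name from the list of things; names that differ only in an ending like _2 or _b are one class to them, and where a whole thing is asked for, a point or a joint stands for the part that bears it (a point fixed in the world has none). Each returns a list of dicts, best first, with "p" (0 to 1); they miss things now and then, are a little off and sometimes report something else, mostly with a low value. They report only what shows in the picture. A call takes as long as a camera call. They do not tell look-alikes from the thing itself.
- vision.regions_of(name, picture): "region" (480x640 bool, what is visible of it) and "point" ([column, row] in pixels, amid what is visible of it).
The state is a dict: "t": time; "q": joint angles; "qd": joint speeds; "tau": joint torques, N m; "tcp_pos": TCP position; "eef_rot": TCP orientation; "ft_force": force on the tool from outside, world axes, zero at the start; "torque": the same for the moment, N m; "width": finger opening in m; "grasp_force": force on a finger pad.
Only numpy, scipy, OpenCV 4.12 (cv2) and the standard library are available. Lean on these libraries where they do the work, as an engineer would, in place of code of your own. Each camera call takes 0.05 s, during which the arm holds its last target. There are 200 camera calls.

## Working session

There is one attempt and no reset: what is moved stays moved. The work goes in short steps, Python scripts to look and compute and a tool call to move; the robot and the scene stay as the last step left them, time stands still between calls to the robot, and variables do not carry over. Pictures are saved under pics/ and viewed, at most 10 in all, crops included, and the job is handed in when it is done.

Besides the shell and the picture viewer there is one more tool, called as name(argument=value, ...) on one line, values as JSON. jog_arm: Moves the arm, as the interface text tells. Its arguments: {"type":"object","properties":{"steps":{"type":"array"},"squeeze":{"type":"number"}},"required":["steps"]}

```bash
mkdir -p pics; ls; python3 - <<'E'
from rig import manip, vision
import cv2,numpy as np
s=manip.get_state(); print({k:np.round(v,3).tolist() for k,v in s.items()})
ims=[]
for n in ("scene","top"):
    p=vision.read_camera(n); np.savez(f'{n}.npz',**p)
    cv2.imwrite(f'pics/{n}0.png',p["color"][...,::-1])
    print(n,p["fx"],p["cx"],p["cy"],np.round(p["R"],3).tolist(),np.round(p["t"],3).tolist())
    for o in ("bottle","rest","bottle_cap","white_bottle","spare_rest","jar","mould_tray","dust_brush"):
        for d in vision.regions_of(o,p): print(o,round(d["p"],2),np.round(d["point"]).tolist(),int(d["region"].sum()))
E
```

```text
pics
{'t': 0.0, 'q': [1.253, 0.3, 1.522, 0.0, 1.321, -0.067], 'qd': [-0.002, 0.001, 0.0, 0.001, 0.001, -0.001], 'tau': [-0.002, -54.35, -36.18, -0.0, 0.004, -0.0], 'tcp_pos': [0.136, 0.533, 0.231], 'eef_rot': [-3.14, -0.0, 2.891], 'ft_force': [0.324, -0.338, -0.015], 'torque': [-0.005, 0.029, -0.009], 'grasp_force': 0.0, 'width': 0.085}
scene 592.6824903631555 337.4462090516197 233.6408877750207 [[0.83, 0.558, -0.016], [0.412, -0.631, -0.657], [-0.377, 0.539, -0.753]] [-0.431, -0.138, 1.696]
bottle 0.95 [327.0, 278.0] 1065
rest 0.97 [330.0, 409.0] 4220
rest 0.75 [302.0, 216.0] 2312
rest 0.63 [335.0, 308.0] 2492
rest 0.16 [396.0, 226.0] 949
bottle_cap 0.69 [325.0, 278.0] 1019
bottle_cap 0.2 [334.0, 305.0] 2532
white_bottle 0.8 [398.0, 227.0] 926
spare_rest 0.64 [399.0, 253.0] 2305
jar 0.81 [379.0, 135.0] 511
mould_tray 0.67 [175.0, 373.0] 4146
dust_brush 0.98 [432.0, 193.0] 658
dust_brush 0.23 [396.0, 227.0] 953
top 456.32120036370236 326.3498055742446 240.39323957783162 [[-0.009, -1.0, -0.029], [-0.987, 0.014, -0.159], [0.159, 0.027, -0.987]] [0.026, 0.575, 1.281]
bottle 0.57 [373.0, 237.0] 874
bottle 0.57 [293.0, 220.0] 837
rest 0.95 [363.0, 252.0] 1217
rest 0.9 [439.0, 194.0] 2028
rest 0.78 [310.0, 319.0] 2167
bottle_cap 0.61 [374.0, 238.0] 844
white_bottle 0.65 [293.0, 219.0] 892
spare_rest 0.68 [306.0, 234.0] 1135
jar 0.76 [178.0, 310.0] 472
mould_tray 0.97 [489.0, 299.0] 2499
dust_brush 0.81 [213.0, 232.0] 664
dust_brush 0.45 [306.0, 234.0] 1136
```

View pics/scene0.png

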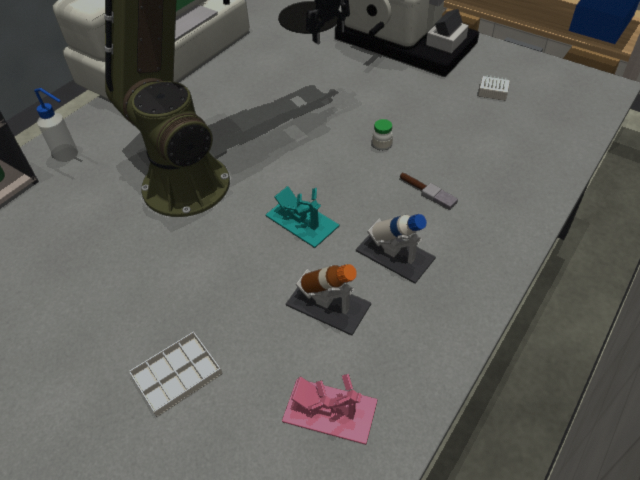

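View pics/top0.png

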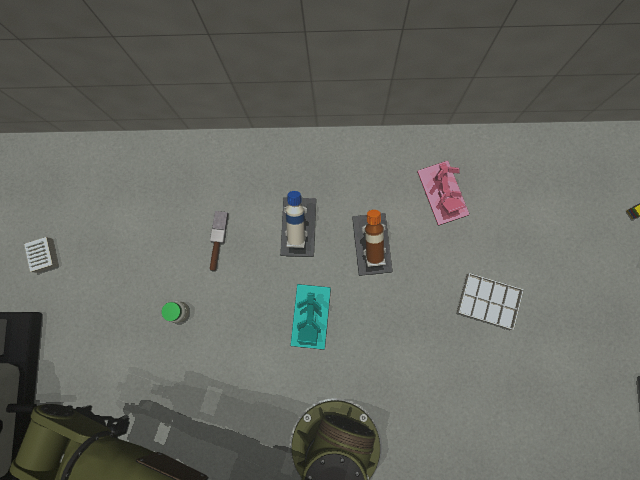

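The scene has two dark-grey rests plus the turquoise (scene 302,216) and pink (330,409) look-alikes. The amber bottle with the orange cap is at scene (327,278) and top (373,237), in the dark rest at scene (335,308) and top (373,244). The white bottle is at scene (398,227). I'll enlarge the amber one to confirm it and read off the corners.

```bash
python3 - <<'E'
import cv2,numpy as np
a=np.load('scene.npz')['color'][250:350,280:380,::-1]; b=np.load('top.npz')['color'][195:295,325:425,::-1]
im=np.hstack([cv2.resize(i,(400,400),interpolation=cv2.INTER_CUBIC) for i in (a,b)])
for k in range(0,800,40):
    cv2.line(im,(k,0),(k,6),(255,255,255),1)
for k in range(0,400,40): cv2.line(im,(0,k),(6,k),(255,255,255),1);cv2.line(im,(400,k),(406,k),(255,255,255),1)
im=cv2.convertScaleAbs(im,alpha=1.5)
cv2.imwrite('pics/crop1.png',im)
E
```

```text
(no output)
```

View pics/crop1.png

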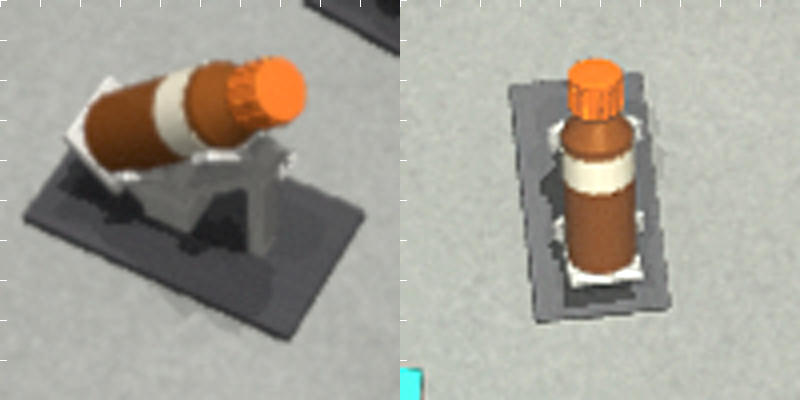

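```bash
cat > fit.py <<'E'
import numpy as np
from scipy.optimize import least_squares
C={n:np.load(n+'.npz') for n in('scene','top')}
def proj(n,X):
    c=C[n]; p=c['R']@X+c['t']; return np.array([c['fx']*p[0]/p[2]+c['cx'],c['fy']*p[1]/p[2]+c['cy']])
def W(P,l): c,s=np.cos(P[2]),np.sin(P[2]); return np.array([P[0]+c*l[0]-s*l[1],P[1]+s*l[0]+c*l[1],l[2]])
h=.155*np.sqrt(.5)
obs=[('scene',(364,212),(.09,.05,.008)),('scene',(288,333),(.09,-.05,.008)),('scene',(25,215),(-.09,-.05,.008)),
('top',(510,86),(.09,.05,.008)),('top',(642,73),(.09,-.05,.008)),('top',(669,306),(-.09,-.05,.008)),('top',(537,321),(-.09,.05,.008)),
('scene',(277,92),(-.05+h,0,.055+h)),('top',(596,70),(-.05+h,0,.055+h))]
off={'scene':(280,250),'top':(225,195)}
def px(n,u): return np.array(u)/4-.375+np.array(off[n])
# top crop begins at x=400 in the picture -> 325-100=225
def res(P,sel=None): return np.concatenate([proj(n,W(P,l))-px(n,u) for n,u,l in obs if sel in(None,n)])
if __name__=='__main__':
    for sel in (None,'scene','top'):
        r=least_squares(res,[.5,-.1,0],kwargs=dict(sel=sel)); print(sel,np.round(r.x,4),np.round(r.fun.reshape(-1,2),1).tolist())
    P=least_squares(res,[.5,-.1,0]).x; np.save('P.npy',P)
    for l in [(-.05,0,.055),(-.05+h,0,.055+h)]: print(W(P,l))
E
python3 fit.py
```

```text
None [ 0.5703 -0.1156  0.0877] [[0.5, -0.6], [-0.2, 1.1], [-1.1, -0.4], [0.1, -0.4], [0.1, -0.5], [0.6, 0.6], [-0.2, 0.2], [1.1, -0.7], [0.1, 0.3]]
scene [ 0.5703 -0.116   0.0878] [[0.4, -0.5], [-0.3, 1.2], [-1.2, -0.3], [1.0, -0.6]]
top [ 0.5704 -0.1153  0.0888] [[-0.1, -0.4], [-0.0, -0.6], [0.5, 0.5], [-0.3, 0.2], [-0.1, 0.3]]
[ 0.52052174 -0.11999027  0.055     ]
[ 0.62970207 -0.1103905   0.16460155]
```

The bottle with the orange cap and white band sits in the dark-grey rest, cap leaning toward +x; the plate corners fit to about 1 px. I can only spin about the tool's z, so the tool has to get its 45° tilt some other way. I'll move into free space along the rest's direction, then see what happens at the reach limit.

jog_arm(steps=[{"translation": [-28,-17.5,-8],"spin": 0,"grip": 85},{"translation": [-28,-17.5,-8],"spin": 0,"grip": 85},{"translation": [-28,-17.5,-8],"spin": 0,"grip": 85},{"translation": [-28,-17.5,-8],"spin": 0,"grip": 85},{"translation": [-28,-17.5,-8],"spin": 0,"grip": 85},{"translation": [-28,-17.5,-8],"spin": 0,"grip": 85},{"translation": [-28,-17.5,-8],"spin": 0,"grip": 85},{"translation": [-28,-17.5,-8],"spin": 0,"grip": 85}])

```text
t: 1.57
tcp_pos: [0.3195, 0.3402, 0.2959]
eef_rot: [3.141, 0.0, 2.891]
ft_force: [1.2, 0.2, -0.2]
width: 0.0848
grasp_force: 0.0
```

jog_arm(steps=[{"translation": [-28,-17.5,-8],"spin": 0,"grip": 85},{"translation": [-28,-17.5,-8],"spin": 0,"grip": 85},{"translation": [-28,-17.5,-8],"spin": 0,"grip": 85},{"translation": [-28,-17.5,-8],"spin": 0,"grip": 85},{"translation": [-28,-17.5,-8],"spin": 0,"grip": 85},{"translation": [-28,-17.5,-8],"spin": 0,"grip": 85},{"translation": [-28,-17.5,-8],"spin": 0,"grip": 85},{"translation": [-28,-17.5,-8],"spin": 0,"grip": 85}])

```text
t: 2.23
tcp_pos: [0.5019, 0.1489, 0.3598]
eef_rot: [3.141, 0.0, 2.891]
ft_force: [-0.1, 1.5, -0.2]
width: 0.0849
grasp_force: 0.0
```

jog_arm(steps=[{"translation": [-28,-17.5,0],"spin": 0,"grip": 85},{"translation": [-28,-17.5,0],"spin": 0,"grip": 85},{"translation": [-28,-17.5,0],"spin": 0,"grip": 85},{"translation": [-28,-17.5,0],"spin": 0,"grip": 85},{"translation": [0,0,0],"spin": -6.4,"grip": 85},{"translation": [0,0,0],"spin": -6.4,"grip": 85},{"translation": [0,0,0],"spin": -6.5,"grip": 85}])

```text
t: 2.82
tcp_pos: [0.5924, 0.0542, 0.3588]
eef_rot: [3.142, -0.001, -3.051]
ft_force: [1.5, 0.8, 0.0]
width: 0.0853
grasp_force: 0.0
```

jog_arm(steps=[{"translation": [-40,0,0],"spin": 0,"grip": 85},{"translation": [-40,0,0],"spin": 0,"grip": 85},{"translation": [-40,0,0],"spin": 0,"grip": 85},{"translation": [-40,0,0],"spin": 0,"grip": 85},{"translation": [-40,0,0],"spin": 0,"grip": 85},{"translation": [-40,0,0],"spin": 0,"grip": 85},{"translation": [-40,0,0],"spin": 0,"grip": 85},{"translation": [-40,0,0],"spin": 0,"grip": 85}])

```text
t: 3.48
tcp_pos: [0.7937, 0.0716, 0.3255]
eef_rot: [3.141, 0.033, -3.056]
ft_force: [0.2, -0.7, -2.0]
width: 0.0851
grasp_force: 0.0
```

```bash
python3 -c "
from rig import manip
print(manip.get_state()['q'])"
```

```text
[ 0.04335482  0.98439904  0.23830394  0.00215265  1.88565617 -1.61272647]
```

Pushing past the reach limit tilts the tool outward, and the tilt stays. I'll keep pushing.

jog_arm(steps=[{"translation": [-41,0,0],"spin": 0,"grip": 85},{"translation": [-41,0,0],"spin": 0,"grip": 85},{"translation": [-41,0,0],"spin": 0,"grip": 85},{"translation": [-41,0,0],"spin": 0,"grip": 85},{"translation": [-41,0,0],"spin": 0,"grip": 85},{"translation": [-41,0,0],"spin": 0,"grip": 85},{"translation": [-41,0,0],"spin": 0,"grip": 85},{"translation": [-41,0,0],"spin": 0,"grip": 85}])

```text
t: 4.15
tcp_pos: [0.8621, 0.0766, 0.2686]
eef_rot: [3.141, 0.213, -3.056]
ft_force: [0.2, 0.9, -0.7]
width: 0.0851
grasp_force: 0.0
```

```bash
python3 -c "
from rig import manip
print(manip.get_state()['q'])"
```

```text
[ 0.04362434  1.06351207  0.23586971  0.00973674  1.62933454 -1.61157861]
```

jog_arm(steps=[{"translation": [-38,0,-15],"spin": 0,"grip": 85},{"translation": [-38,0,-15],"spin": 0,"grip": 85},{"translation": [-38,0,-15],"spin": 0,"grip": 85},{"translation": [-38,0,-15],"spin": 0,"grip": 85},{"translation": [-38,0,-15],"spin": 0,"grip": 85},{"translation": [-38,0,-15],"spin": 0,"grip": 85},{"translation": [-38,0,-15],"spin": 0,"grip": 85},{"translation": [-38,0,-15],"spin": 0,"grip": 85}])

```text
t: 4.82
tcp_pos: [0.8674, 0.0764, 0.3671]
eef_rot: [3.14, 0.388, -3.056]
ft_force: [-1.0, -0.5, 0.3]
width: 0.0849
grasp_force: 0.0
```

```bash
python3 -c "
from rig import manip
print(manip.get_state()['q'])"
```

```text
[ 0.04073082  0.95581501  0.23553455  0.01818091  1.56255166 -1.61265888]
```

jog_arm(steps=[{"translation": [-40,0,-5],"spin": 0,"grip": 85},{"translation": [-40,0,-5],"spin": 0,"grip": 85},{"translation": [-40,0,-5],"spin": 0,"grip": 85},{"translation": [-40,0,-5],"spin": 0,"grip": 85},{"translation": [-40,0,-5],"spin": 0,"grip": 85},{"translation": [-40,0,-5],"spin": 0,"grip": 85},{"translation": [-40,0,-5],"spin": 0,"grip": 85},{"translation": [-40,0,-5],"spin": 0,"grip": 85}])

```text
t: 5.48
tcp_pos: [0.8886, 0.0778, 0.4202]
eef_rot: [3.14, 0.564, -3.056]
ft_force: [-0.4, 0.0, 1.0]
width: 0.0851
grasp_force: 0.0
```

jog_arm(steps=[{"translation": [-40,0,-5],"spin": 0,"grip": 85},{"translation": [-40,0,-5],"spin": 0,"grip": 85},{"translation": [-40,0,-5],"spin": 0,"grip": 85},{"translation": [-40,0,-5],"spin": 0,"grip": 85},{"translation": [-40,0,-5],"spin": 0,"grip": 85},{"translation": [-40,0,-5],"spin": 0,"grip": 85}])

```text
t: 5.98
tcp_pos: [0.8895, 0.0776, 0.482]
eef_rot: [3.14, 0.693, -3.056]
ft_force: [0.3, -0.0, -0.0]
width: 0.0848
grasp_force: 0.0
```

```bash
python3 -c "
from rig import manip
print(manip.get_state()['q'])"
```

```text
[ 0.03703468  0.8544932   0.23561233  0.03336982  1.35965812 -1.61495782]
```

jog_arm(steps=[{"translation": [-40,0,0],"spin": 0,"grip": 85},{"translation": [-40,0,0],"spin": 0,"grip": 85},{"translation": [-40,0,0],"spin": 0,"grip": 85},{"translation": [-40,0,0],"spin": 0,"grip": 85}])

```text
t: 6.32
tcp_pos: [0.8935, 0.0777, 0.514]
eef_rot: [3.14, 0.778, -3.057]
ft_force: [0.1, 0.8, -0.1]
width: 0.0849
grasp_force: 0.0
```

```bash
cat > plan.py <<'E'
import numpy as np
from scipy.spatial.transform import Rotation as Ro
from rig import manip
from fit import W
P=np.load('P.npy'); s=manip.get_state()
R=Ro.from_euler('xyz',s['eef_rot']).as_matrix(); p=s['tcp_pos']
f=W(P,(-.05,0,.055)); a=(W(P,(.05,0,.155))-f)/np.linalg.norm(W(P,(.05,0,.155))-f)
g=f+.056*a
print('t',s['t'],'q',np.round(s['q'],3),'w',s['width'],s['grasp_force'])
print('tool in rest axis: x.a,y.a,z.a',np.round(R.T@a*1,4))
print('mm in tool axes to TCP with pads(19mm) on grip',np.round(1e3*(R.T@(g-p)+[0,0,.019]),1))
print('R',np.round(R,3).tolist())
E
python3 plan.py
```

```text
t 6.3167 q [ 0.036  0.83   0.236  0.038  1.3   -1.616] w 0.08490349074610185 0.0
tool in rest axis: x.a,y.a,z.a [-1.      0.0019 -0.0079]
mm in tool axes to TCP with pads(19mm) on grip [ 542.9 -165.3   72.9]
R [[-0.71, -0.086, 0.699], [-0.061, 0.996, 0.062], [-0.702, 0.001, -0.713]]
```

jog_arm(steps=[{"translation": [24,-33,-5],"spin": 0,"grip": 85},{"translation": [24,-33,-5],"spin": 0,"grip": 85},{"translation": [24,-33,-5],"spin": 0,"grip": 85},{"translation": [24,-33,-5],"spin": 0,"grip": 85},{"translation": [24,-33,-5],"spin": 0,"grip": 85},{"translation": [38,0,-2],"spin": 0,"grip": 85},{"translation": [38,0,-2],"spin": 0,"grip": 85},{"translation": [38,0,-2],"spin": 0,"grip": 85}])

```text
t: 6.98
tcp_pos: [0.7336, -0.0834, 0.3826]
eef_rot: [3.141, 0.777, -3.055]
ft_force: [0.5, -0.3, 0.7]
width: 0.0849
grasp_force: 0.0
```

jog_arm(steps=[{"translation": [38,0,-2],"spin": 0,"grip": 85},{"translation": [38,0,-2],"spin": 0,"grip": 85},{"translation": [38,0,-2],"spin": 0,"grip": 85},{"translation": [38,0,-2],"spin": 0,"grip": 85},{"translation": [38,0,-2],"spin": 0,"grip": 85},{"translation": [30,0,-2],"spin": 0,"grip": 85}])

```text
t: 7.48
tcp_pos: [0.5682, -0.097, 0.2363]
eef_rot: [3.141, 0.775, -3.055]
ft_force: [0.3, 1.2, 0.9]
width: 0.0847
grasp_force: 0.0
```

```bash
python3 plan.py
```

```text
t 7.4833 q [-0.363  0.065  1.961  0.697  0.496 -2.538] w 0.08471620566386903 0.0
tool in rest axis: x.a,y.a,z.a [-9.999e-01  7.000e-04 -1.010e-02]
mm in tool axes to TCP with pads(19mm) on grip [106.3 -18.8 113.3]
R [[-0.712, -0.087, 0.697], [-0.062, 0.996, 0.061], [-0.7, 0.001, -0.714]]
```

The wrist's last joint is at its limit here (-2.54), so I'll take the equivalent half-turn grasp.

jog_arm(steps=[{"translation": [0,0,-5],"spin": 7.1,"grip": 85},{"translation": [0,0,0],"spin": 7.1,"grip": 85},{"translation": [0,0,0],"spin": 7.1,"grip": 85},{"translation": [0,0,0],"spin": 7.1,"grip": 85},{"translation": [0,0,0],"spin": 7.1,"grip": 85},{"translation": [0,0,0],"spin": 7.1,"grip": 85},{"translation": [0,0,0],"spin": 7.1,"grip": 85},{"translation": [0,0,0],"spin": 7.1,"grip": 85}])

```text
t: 8.15
tcp_pos: [0.567, -0.0974, 0.2419]
eef_rot: [2.451, 0.39, 2.09]
ft_force: [-0.5, 0.4, 1.0]
width: 0.0849
grasp_force: 0.0
```

jog_arm(steps=[{"translation": [0,0,0],"spin": 7.1,"grip": 85},{"translation": [0,0,0],"spin": 7.1,"grip": 85},{"translation": [0,0,0],"spin": 7.1,"grip": 85},{"translation": [0,0,0],"spin": 7.1,"grip": 85},{"translation": [0,0,0],"spin": 7.1,"grip": 85},{"translation": [0,0,0],"spin": 7.1,"grip": 85},{"translation": [0,0,0],"spin": 7.1,"grip": 85},{"translation": [0,0,0],"spin": 7.1,"grip": 85}])

```text
t: 8.82
tcp_pos: [0.567, -0.0974, 0.2419]
eef_rot: [2.41, -0.289, 1.352]
ft_force: [-1.1, 0.2, 0.7]
width: 0.0849
grasp_force: 0.0
```

jog_arm(steps=[{"translation": [0,0,0],"spin": 7.1,"grip": 85},{"translation": [0,0,0],"spin": 7.1,"grip": 85},{"translation": [0,0,0],"spin": 7.1,"grip": 85},{"translation": [0,0,0],"spin": 7.1,"grip": 85},{"translation": [0,0,0],"spin": 7.1,"grip": 85},{"translation": [0,0,0],"spin": 7.1,"grip": 85},{"translation": [0,0,0],"spin": 7.1,"grip": 85},{"translation": [0,0,0],"spin": 7.1,"grip": 85}])

```text
t: 9.48
tcp_pos: [0.567, -0.0974, 0.242]
eef_rot: [2.985, -0.764, 0.312]
ft_force: [-0.7, 0.3, -0.3]
width: 0.0848
grasp_force: 0.0
```

jog_arm(steps=[{"translation": [0,0,0],"spin": 4.8,"grip": 85},{"translation": [0,0,0],"spin": 4.8,"grip": 85},{"translation": [0,0,0],"spin": 0,"grip": 85}])

```text
t: 9.73
tcp_pos: [0.567, -0.0974, 0.2419]
eef_rot: [-3.137, -0.777, 0.082]
ft_force: [0.4, -0.4, 0.1]
width: 0.085
grasp_force: 0.0
```

```bash
python3 plan.py
```

```text
t 9.7333 q [-0.366  0.054  1.958  0.686  0.507  0.619] w 0.08499931736932277 0.0
tool in rest axis: x.a,y.a,z.a [ 1.     -0.0041 -0.0087]
mm in tool axes to TCP with pads(19mm) on grip [-109.4   18.9  118. ]
R [[0.711, 0.085, 0.698], [0.058, -0.996, 0.062], [0.701, -0.003, -0.713]]
```

jog_arm(steps=[{"translation": [-18,3,0],"spin": 0,"grip": 85},{"translation": [-18,3,0],"spin": 0,"grip": 85},{"translation": [-18,3,0],"spin": 0,"grip": 85},{"translation": [-18,3,0],"spin": 0,"grip": 85},{"translation": [-18,3,0],"spin": 0,"grip": 85},{"translation": [-18,3,0],"spin": 0,"grip": 85},{"translation": [0,0,0],"spin": 0,"grip": 85}])

```text
t: 10.32
tcp_pos: [0.4898, -0.1221, 0.1638]
eef_rot: [-3.141, -0.773, 0.089]
ft_force: [0.6, 0.3, -0.3]
width: 0.085
grasp_force: 0.0
```

```bash
python3 plan.py; python3 - <<'E'
from rig import vision
import cv2,numpy as np
p=vision.read_camera('wrist'); np.savez('wrist.npz',**p); a=p['color']
q=vision.read_camera('scene'); np.savez('scene2.npz',**q)
cv2.imwrite('pics/w1.png',np.hstack([cv2.resize(a,(400,300)),cv2.resize(q['color'][170:350,240:480],(400,300))])[...,::-1])
E
```

```text
t 10.3167 q [-0.511  0.04   2.189  1.074  0.466  0.089] w 0.08500820420507965 0.0
tool in rest axis: x.a,y.a,z.a [ 9.999e-01  8.000e-04 -1.220e-02]
mm in tool axes to TCP with pads(19mm) on grip [  2.1   0.7 117.7]
R [[0.713, 0.089, 0.696], [0.063, -0.996, 0.062], [0.698, -0.0, -0.716]]
```

View pics/w1.png

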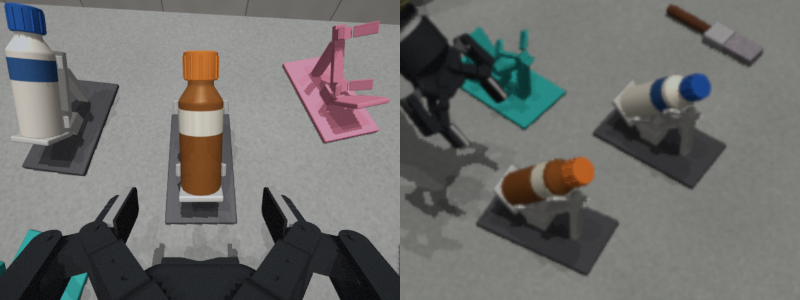

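```bash
python3 - <<'E'
import numpy as np,cv2
from fit import W
P=np.load('P.npy');c=np.load('wrist.npz');im=c['color'].astype(int)
m=(im[...,0]>im[...,2]*1.8)&(im[...,0]>70)&(im[...,1]<im[...,0]*.75)
m[:,:240]=0;m[:,420:]=0
f=W(P,(-.05,0,.055));a=W(P,(.05,0,.155))-f;a/=np.linalg.norm(a)
def pr(X): p=c['R']@X+c['t'];return np.array([c['fx']*p[0]/p[2]+c['cx'],c['fy']*p[1]/p[2]+c['cy'],p[2]])
for s in(.03,.056,.09,.14,.155):
    u,v,d=pr(f+s*a); xs=np.where(m[int(round(v))])[0]; 
    print(s,np.round([u,v,d],2),xs.min() if len(xs) else None,xs.max() if len(xs) else None,'mm/px',1e3*d/c['fx'])
r=np.where(m[:,320])[0];print('rows',r.min(),r.max())
E
```

```text
0.03 [3.2038e+02 2.6247e+02 2.6000e-01] 289 353 mm/px 0.7522246643441612
0.056 [3.2047e+02 2.2969e+02 2.5000e-01] 288 354 mm/px 0.7278165879397318
0.09 [3.2059e+02 1.8335e+02 2.4000e-01] None None mm/px 0.6958983341800933
0.14 [3.2080e+02 1.0693e+02 2.3000e-01] 292 349 mm/px 0.6489597257100365
0.155 [3.2086e+02 8.1790e+01 2.2000e-01] 298 344 mm/px 0.6348781431690195
rows 81 312
```

jog_arm(steps=[{"translation": [2,1,20],"spin": 0,"grip": 85},{"translation": [0,0,20],"spin": 0,"grip": 85},{"translation": [0,0,20],"spin": 0,"grip": 85},{"translation": [0,0,20],"spin": 0,"grip": 85},{"translation": [0,0,20],"spin": 0,"grip": 85},{"translation": [0,0,12],"spin": 0,"grip": 85},{"translation": [0,0,6],"spin": 0,"grip": 85},{"translation": [0,0,0],"spin": 0,"grip": 85}])

```text
t: 11.08
tcp_pos: [0.5765, -0.115, 0.0829]
eef_rot: [-3.141, -0.776, 0.089]
ft_force: [-0.6, -0.5, 0.0]
width: 0.0848
grasp_force: 0.0
```

```bash
python3 plan.py
```

```text
t 11.0833 q [-0.397  0.372  2.033  1.504  0.335 -0.29 ] w 0.08479331435419128 0.0
tool in rest axis: x.a,y.a,z.a [ 1.      0.001  -0.0096]
mm in tool axes to TCP with pads(19mm) on grip [-3.7  0.  -1. ]
R [[0.711, 0.09, 0.697], [0.064, -0.996, 0.063], [0.7, -0.001, -0.714]]
```

jog_arm(steps=[{"translation": [-3.5,0,0],"spin": 0,"grip": 70},{"translation": [0,0,0],"spin": 0,"grip": 60},{"translation": [0,0,0],"spin": 0,"grip": 55},{"translation": [0,0,0],"spin": 0,"grip": 50},{"translation": [0,0,0],"spin": 0,"grip": 46},{"translation": [0,0,0],"spin": 0,"grip": 44},{"translation": [0,0,0],"spin": 0,"grip": 44}], squeeze=25)

```text
t: 11.67
tcp_pos: [0.5732, -0.1155, 0.0816]
eef_rot: [-3.14, -0.777, 0.088]
ft_force: [-7.6, 3.1, 7.7]
width: 0.0494
grasp_force: 23.9
```

jog_arm(steps=[{"translation": [0,0,0],"spin": 0,"grip": 44},{"translation": [0,0,0],"spin": 0,"grip": 44},{"translation": [0,0,0],"spin": 0,"grip": 44}])

```text
t: 11.92
tcp_pos: [0.5732, -0.1155, 0.0816]
eef_rot: [-3.141, -0.777, 0.088]
ft_force: [-8.7, 3.0, 8.1]
width: 0.0491
grasp_force: 23.9
```

```bash
python3 plan.py
```

```text
t 11.9167 q [-0.401  0.37   2.041  1.526  0.337 -0.315] w 0.0490573941055833 23.882941156625748
tool in rest axis: x.a,y.a,z.a [ 1.0e+00  3.0e-04 -8.2e-03]
mm in tool axes to TCP with pads(19mm) on grip [-0.3 -0.2  0.4]
R [[0.71, 0.089, 0.698], [0.063, -0.996, 0.063], [0.701, -0.001, -0.713]]
```

jog_arm(steps=[{"translation": [0,0,-5],"spin": 0,"grip": 44},{"translation": [0,0,-8],"spin": 0,"grip": 44},{"translation": [0,0,-12],"spin": 0,"grip": 44},{"translation": [0,0,-15],"spin": 0,"grip": 44},{"translation": [0,0,-15],"spin": 0,"grip": 44},{"translation": [0,0,-15],"spin": 0,"grip": 44},{"translation": [0,0,-15],"spin": 0,"grip": 44},{"translation": [0,0,-15],"spin": 0,"grip": 44}])

```text
t: 12.58
tcp_pos: [0.5022, -0.1219, 0.1523]
eef_rot: [-3.141, -0.775, 0.087]
ft_force: [0.9, 0.0, -2.6]
width: 0.0496
grasp_force: 28.6
```

```bash
python3 plan.py
```

```text
t 12.5833 q [-0.494  0.09   2.171  1.135  0.439  0.036] w 0.04956001343625425 28.623978048563004
tool in rest axis: x.a,y.a,z.a [ 9.999e-01 -3.000e-04 -1.070e-02]
mm in tool axes to TCP with pads(19mm) on grip [  1.1  -0.3 100.8]
R [[0.712, 0.088, 0.697], [0.062, -0.996, 0.062], [0.7, -0.001, -0.715]]
```

Lifted; the bottle weighs about 2.6 N. Grip reads 28.6 N, close to the limit, so I'll ease it to 21 N.

jog_arm(steps=[{"translation": [15,0,0],"spin": 0,"grip": 44},{"translation": [20,0,0],"spin": 0,"grip": 44},{"translation": [25,0,0],"spin": 0,"grip": 44},{"translation": [30,0,0],"spin": 0,"grip": 44},{"translation": [30,0,0],"spin": 0,"grip": 44},{"translation": [30,0,0],"spin": 0,"grip": 44},{"translation": [30,0,0],"spin": 0,"grip": 44},{"translation": [20,0,0],"spin": 0,"grip": 44}], squeeze=21)

```text
t: 13.25
tcp_pos: [0.6466, -0.1095, 0.2942]
eef_rot: [3.141, -0.776, 0.088]
ft_force: [0.1, 0.6, -3.7]
width: 0.049
grasp_force: 28.6
```

```bash
python3 plan.py
```

```text
t 13.25 q [-0.33   0.176  1.692  0.521  0.607  0.823] w 0.048996448979491534 28.622151017189026
tool in rest axis: x.a,y.a,z.a [ 1.0e+00 -1.0e-04 -8.9e-03]
mm in tool axes to TCP with pads(19mm) on grip [-201.8   -0.7  100.5]
R [[0.711, 0.087, 0.698], [0.062, -0.996, 0.061], [0.701, 0.0, -0.713]]
```

jog_arm(steps=[{"translation": [0,0,0],"spin": -3,"grip": 44},{"translation": [0,0,0],"spin": -6,"grip": 44},{"translation": [0,0,0],"spin": -7,"grip": 44},{"translation": [0,0,0],"spin": -7,"grip": 44},{"translation": [0,0,0],"spin": -7,"grip": 44},{"translation": [0,0,0],"spin": -7,"grip": 44},{"translation": [0,0,0],"spin": -7,"grip": 44},{"translation": [0,0,0],"spin": -7,"grip": 44}])

```text
t: 13.92
tcp_pos: [0.6449, -0.1097, 0.2916]
eef_rot: [2.49, -0.453, 1.139]
ft_force: [0.4, -0.2, -3.2]
width: 0.0491
grasp_force: 28.6
```

jog_arm(steps=[{"translation": [0,0,0],"spin": -7,"grip": 44},{"translation": [0,0,0],"spin": -7,"grip": 44},{"translation": [0,0,0],"spin": -7,"grip": 44},{"translation": [0,0,0],"spin": -7,"grip": 44},{"translation": [0,0,0],"spin": -7,"grip": 44},{"translation": [0,0,0],"spin": -7,"grip": 44},{"translation": [0,0,0],"spin": -7,"grip": 44},{"translation": [0,0,0],"spin": -7,"grip": 44}])

```text
t: 14.58
tcp_pos: [0.6449, -0.1097, 0.2916]
eef_rot: [2.39, 0.209, 1.878]
ft_force: [0.5, -0.0, -2.1]
width: 0.0491
grasp_force: 28.6
```

jog_arm(steps=[{"translation": [0,0,0],"spin": -7,"grip": 44},{"translation": [0,0,0],"spin": -7,"grip": 44},{"translation": [0,0,0],"spin": -7,"grip": 44},{"translation": [0,0,0],"spin": -7,"grip": 44},{"translation": [0,0,0],"spin": -7,"grip": 44},{"translation": [0,0,0],"spin": -7,"grip": 44},{"translation": [0,0,0],"spin": -7,"grip": 44},{"translation": [0,0,0],"spin": -7,"grip": 44}])

```text
t: 15.25
tcp_pos: [0.6449, -0.1097, 0.2916]
eef_rot: [2.867, 0.734, 2.832]
ft_force: [0.1, 0.2, -4.1]
width: 0.049
grasp_force: 28.6
```

jog_arm(steps=[{"translation": [0,0,0],"spin": -7,"grip": 44},{"translation": [0,0,0],"spin": -7,"grip": 44},{"translation": [0,0,0],"spin": -3,"grip": 44},{"translation": [0,0,0],"spin": 0,"grip": 44},{"translation": [0,0,0],"spin": 0,"grip": 44},{"translation": [0,0,0],"spin": 0,"grip": 44},{"translation": [0,0,0],"spin": 0,"grip": 44},{"translation": [0,0,0],"spin": 0,"grip": 44}])

```text
t: 15.92
tcp_pos: [0.6454, -0.1095, 0.292]
eef_rot: [3.139, 0.776, -3.056]
ft_force: [-1.4, -1.2, -3.3]
width: 0.0493
grasp_force: 28.6
```

jog_arm(steps=[{"translation": [0,0,0],"spin": 0,"grip": 44},{"translation": [0,0,0],"spin": 0,"grip": 44},{"translation": [0,0,0],"spin": 0,"grip": 44},{"translation": [0,0,0],"spin": 0,"grip": 44},{"translation": [0,0,0],"spin": 0,"grip": 44},{"translation": [0,0,0],"spin": 0,"grip": 44},{"translation": [0,0,0],"spin": 0,"grip": 44},{"translation": [0,0,0],"spin": 0,"grip": 44}])

```text
t: 16.58
tcp_pos: [0.6455, -0.1095, 0.292]
eef_rot: [3.14, 0.776, -3.054]
ft_force: [-0.0, 0.3, -2.7]
width: 0.0491
grasp_force: 28.6
```

```bash
python3 plan.py;  python3 - <<'E'
from rig import vision
import cv2,numpy as np
q=vision.read_camera('scene'); p=vision.read_camera('wrist')
cv2.imwrite('pics/inv.png',np.hstack([cv2.resize(p['color'],(400,300)),cv2.resize(q['color'][130:370,200:520],(400,300))])[...,::-1])
E
```

```text
t 16.5833 q [-0.332  0.176  1.696  0.527  0.605 -2.325] w 0.0491267305237889 28.62346574664116
tool in rest axis: x.a,y.a,z.a [-1.0e+00  4.0e-04 -9.6e-03]
mm in tool axes to TCP with pads(19mm) on grip [199.5   0.3  99.8]
R [[-0.711, -0.088, 0.697], [-0.062, 0.996, 0.062], [-0.7, 0.001, -0.714]]
```

View pics/inv.png

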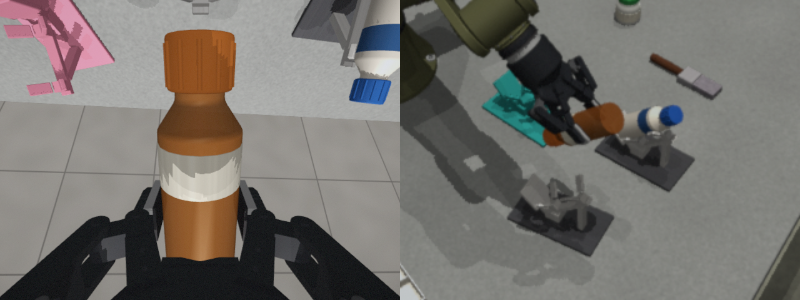

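The wrist view shows the bottle firmly held and hanging upside down, with the cap at (200,60) and no slip. In the scene view (620,120 in the crop) the foot is up and the cap down toward (555,135), and the rest below is empty. I'll hold briefly, then turn it back.

jog_arm(steps=[{"translation": [0,0,0],"spin": 0,"grip": 44},{"translation": [0,0,0],"spin": 0,"grip": 44},{"translation": [0,0,0],"spin": 3,"grip": 44},{"translation": [0,0,0],"spin": 6,"grip": 44},{"translation": [0,0,0],"spin": 7,"grip": 44},{"translation": [0,0,0],"spin": 7,"grip": 44},{"translation": [0,0,0],"spin": 7,"grip": 44},{"translation": [0,0,0],"spin": 7,"grip": 44}])

```text
t: 17.35
tcp_pos: [0.6455, -0.1095, 0.292]
eef_rot: [2.604, 0.59, 2.411]
ft_force: [0.3, -0.6, -3.9]
width: 0.049
grasp_force: 28.6
```

jog_arm(steps=[{"translation": [0,0,0],"spin": 7,"grip": 44},{"translation": [0,0,0],"spin": 7,"grip": 44},{"translation": [0,0,0],"spin": 7,"grip": 44},{"translation": [0,0,0],"spin": 7,"grip": 44},{"translation": [0,0,0],"spin": 7,"grip": 44},{"translation": [0,0,0],"spin": 7,"grip": 44},{"translation": [0,0,0],"spin": 7,"grip": 44},{"translation": [0,0,0],"spin": 7,"grip": 44}])

```text
t: 18.02
tcp_pos: [0.6455, -0.1095, 0.292]
eef_rot: [2.367, -0.042, 1.617]
ft_force: [-0.1, 0.4, -2.8]
width: 0.0489
grasp_force: 28.6
```

jog_arm(steps=[{"translation": [0,0,0],"spin": 7,"grip": 44},{"translation": [0,0,0],"spin": 7,"grip": 44},{"translation": [0,0,0],"spin": 7,"grip": 44},{"translation": [0,0,0],"spin": 7,"grip": 44},{"translation": [0,0,0],"spin": 7,"grip": 44},{"translation": [0,0,0],"spin": 7,"grip": 44},{"translation": [0,0,0],"spin": 7,"grip": 44},{"translation": [0,0,0],"spin": 7,"grip": 44}])

```text
t: 18.68
tcp_pos: [0.6455, -0.1095, 0.292]
eef_rot: [2.679, -0.647, 0.781]
ft_force: [-1.0, 0.3, -2.7]
width: 0.0492
grasp_force: 28.6
```

jog_arm(steps=[{"translation": [0,0,0],"spin": 7,"grip": 44},{"translation": [0,0,0],"spin": 7,"grip": 44},{"translation": [0,0,0],"spin": 7,"grip": 44},{"translation": [0,0,0],"spin": 7,"grip": 44},{"translation": [0,0,0],"spin": 3,"grip": 44},{"translation": [0,0,0],"spin": 0,"grip": 44}])

```text
t: 19.18
tcp_pos: [0.6455, -0.1095, 0.292]
eef_rot: [-3.138, -0.776, 0.084]
ft_force: [-0.6, -0.3, -3.6]
width: 0.049
grasp_force: 28.6
```

```bash
python3 plan.py
```

```text
t 19.1833 q [-0.332  0.176  1.696  0.527  0.605  0.819] w 0.04901789967462455 28.62306386232376
tool in rest axis: x.a,y.a,z.a [ 0.9999 -0.0029 -0.0097]
mm in tool axes to TCP with pads(19mm) on grip [-199.5    0.2   99.8]
R [[0.711, 0.086, 0.697], [0.06, -0.996, 0.062], [0.7, -0.003, -0.714]]
```

jog_arm(steps=[{"translation": [-15,0,0],"spin": 0.2,"grip": 44},{"translation": [-25,0,0],"spin": 0,"grip": 44},{"translation": [-30,0,0],"spin": 0,"grip": 44},{"translation": [-30,0,0],"spin": 0,"grip": 44},{"translation": [-30,0,0],"spin": 0,"grip": 44},{"translation": [-30,0,0],"spin": 0,"grip": 44},{"translation": [-23,0,0],"spin": 0,"grip": 44},{"translation": [-13,0,0],"spin": 0,"grip": 44}])

```text
t: 19.85
tcp_pos: [0.5041, -0.1209, 0.1529]
eef_rot: [-3.139, -0.774, 0.085]
ft_force: [0.7, 0.1, -4.1]
width: 0.049
grasp_force: 28.6
```

jog_arm(steps=[{"translation": [0,0,5],"spin": 0,"grip": 44},{"translation": [0,0,10],"spin": 0,"grip": 44},{"translation": [0,0,10],"spin": 0,"grip": 44},{"translation": [0,0,10],"spin": 0,"grip": 44},{"translation": [0,0,10],"spin": 0,"grip": 44},{"translation": [0,0,10],"spin": 0,"grip": 44},{"translation": [0,0,0],"spin": 0,"grip": 44}])

```text
t: 20.43
tcp_pos: [0.5456, -0.1175, 0.1149]
eef_rot: [-3.138, -0.775, 0.085]
ft_force: [-0.1, -0.4, -3.7]
width: 0.0491
grasp_force: 28.6
```

```bash
python3 plan.py
```

```text
t 20.4333 q [-0.433  0.25   2.096  1.331  0.368 -0.131] w 0.04909205083104563 28.61714243888855
tool in rest axis: x.a,y.a,z.a [ 0.9999 -0.0019 -0.01  ]
mm in tool axes to TCP with pads(19mm) on grip [-3.9  0.3 43.6]
R [[0.712, 0.087, 0.697], [0.061, -0.996, 0.063], [0.7, -0.002, -0.714]]
```

jog_arm(steps=[{"translation": [-1.5,0.3,6],"spin": 0.1,"grip": 44},{"translation": [-1,0,8],"spin": 0,"grip": 44},{"translation": [0,0,8],"spin": 0,"grip": 44},{"translation": [0,0,7],"spin": 0,"grip": 44},{"translation": [0,0,5],"spin": 0,"grip": 44},{"translation": [0,0,3],"spin": 0,"grip": 44},{"translation": [0,0,0],"spin": 0,"grip": 44}])

```text
t: 21.02
tcp_pos: [0.5688, -0.1157, 0.0873]
eef_rot: [-3.136, -0.776, 0.081]
ft_force: [1.1, 0.2, -2.9]
width: 0.0487
grasp_force: 28.6
```

```bash
python3 plan.py
```

```text
t 21.0167 q [-0.405  0.35   2.05   1.488  0.34  -0.273] w 0.04871438365596921 28.6247755587101
tool in rest axis: x.a,y.a,z.a [ 0.9999 -0.0049 -0.0096]
mm in tool axes to TCP with pads(19mm) on grip [-1.2  0.   7.6]
R [[0.712, 0.085, 0.697], [0.058, -0.996, 0.062], [0.7, -0.004, -0.714]]
```

jog_arm(steps=[{"translation": [0,0.2,2.5],"spin": 0.2,"grip": 44},{"translation": [-0.3,0,2.5],"spin": 0,"grip": 44},{"translation": [-0.3,0,1.5],"spin": 0,"grip": 44},{"translation": [0,0,0.7],"spin": 0,"grip": 44},{"translation": [0,0,0],"spin": 0,"grip": 44}])

```text
t: 21.43
tcp_pos: [0.5731, -0.1157, 0.082]
eef_rot: [-3.132, -0.776, 0.076]
ft_force: [-6.8, -1.3, 2.9]
width: 0.0492
grasp_force: 29.3
```

```bash
python3 plan.py
```

```text
t 21.4333 q [-0.401  0.368  2.041  1.518  0.336 -0.299] w 0.04916007997809039 29.34078097343445
tool in rest axis: x.a,y.a,z.a [ 0.9999 -0.0086 -0.0093]
mm in tool axes to TCP with pads(19mm) on grip [-0.6 -0.3  0.9]
R [[0.712, 0.082, 0.698], [0.054, -0.997, 0.062], [0.7, -0.007, -0.714]]
```

jog_arm(steps=[{"translation": [0,0,0],"spin": 0,"grip": 50},{"translation": [0,0,0],"spin": 0,"grip": 53},{"translation": [0,0,0],"spin": -0.5,"grip": 60},{"translation": [0,0,0],"spin": 0,"grip": 75},{"translation": [0,0,0],"spin": 0,"grip": 85},{"translation": [0,0,0],"spin": 0,"grip": 85},{"translation": [0,0,0],"spin": 0,"grip": 85}])

```text
t: 22.02
tcp_pos: [0.5731, -0.1155, 0.0818]
eef_rot: [-3.14, -0.776, 0.087]
ft_force: [-1.1, -0.8, -0.9]
width: 0.0851
grasp_force: 0.0
```

```bash
python3 plan.py
```

```text
t 22.0167 q [-0.401  0.369  2.041  1.519  0.336 -0.307] w 0.08508868736214051 0.0
tool in rest axis: x.a,y.a,z.a [ 1.0e+00 -3.0e-04 -9.6e-03]
mm in tool axes to TCP with pads(19mm) on grip [-0.5 -0.2  0.6]
R [[0.711, 0.088, 0.698], [0.062, -0.996, 0.062], [0.7, -0.001, -0.714]]
```

jog_arm(steps=[{"translation": [0,0,-8],"spin": 0,"grip": 85},{"translation": [0,0,-15],"spin": 0,"grip": 85},{"translation": [0,0,-20],"spin": 0,"grip": 85},{"translation": [0,0,-20],"spin": 0,"grip": 85},{"translation": [0,0,-20],"spin": 0,"grip": 85},{"translation": [0,0,-20],"spin": 0,"grip": 85},{"translation": [0,0,-15],"spin": 0,"grip": 85},{"translation": [0,0,0],"spin": 0,"grip": 85}])

```text
t: 22.68
tcp_pos: [0.4903, -0.1233, 0.168]
eef_rot: [3.141, -0.778, 0.088]
ft_force: [0.5, -0.0, -0.0]
width: 0.0851
grasp_force: 0.0
```

```bash
python3 plan.py; python3 - <<'E'
from rig import vision
import cv2,numpy as np
p=vision.read_camera('wrist'); q=vision.read_camera('scene'); t=vision.read_camera('top')
def orange(im): 
    im=im.astype(int); m=(im[...,0]>180)&(im[...,1]>60)&(im[...,1]<150)&(im[...,2]<80); v,u=np.where(m); return m.sum(),u.mean(),v.mean()
a=np.load('scene.npz')['color'];b=np.load('top.npz')['color']
print(orange(a[240:300,290:370]),orange(q['color'][240:300,290:370]));print(orange(b[200:280,350:400]),orange(t['color'][200:280,350:400]))
cv2.imwrite('pics/end.png',np.hstack([cv2.resize(p['color'],(400,300)),cv2.resize(q['color'][250:350,280:413],(400,300))])[...,::-1])
E
```

```text
t 22.6833 q [-0.514  0.033  2.187  1.068  0.47   0.097] w 0.08511092843019559 0.0
tool in rest axis: x.a,y.a,z.a [ 1.0e+00  4.0e-04 -7.3e-03]
mm in tool axes to TCP with pads(19mm) on grip [ -1.7  -0.7 120.4]
R [[0.709, 0.087, 0.699], [0.063, -0.996, 0.061], [0.702, 0.001, -0.712]]
(np.int64(0), np.float64(nan), np.float64(nan)) (np.int64(85), np.float64(59.44705882352941), np.float64(31.870588235294118))
(np.int64(47), np.float64(23.25531914893617), np.float64(13.148936170212766)) (np.int64(74), np.float64(23.175675675675677), np.float64(13.702702702702704))<stdin>:5: RuntimeWarning: Mean of empty slice.
  ret = ret.dtype.type(ret / rcount)
```

View pics/end.png

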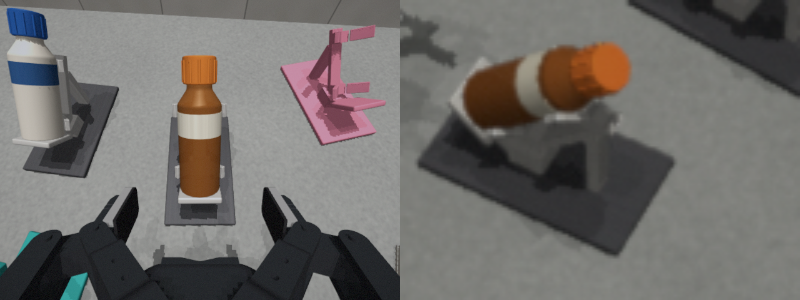

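```bash
python3 - <<'E'
import numpy as np
from fit import W
from rig import vision
P=np.load('P.npy');f=W(P,(-.05,0,.055));a=W(P,(.05,0,.155))-f;a/=np.linalg.norm(a)
new=vision.read_camera('wrist')
for c in (np.load('wrist.npz'),new):
    im=c['color'].astype(int)
    m=(im[...,0]>im[...,2]*1.8)&(im[...,0]>70)&(im[...,1]<im[...,0]*.75); m[:,:240]=0;m[:,420:]=0;m[330:]=0
    def pr(X): p=c['R']@X+c['t'];return np.array([c['fx']*p[0]/p[2]+c['cx'],c['fy']*p[1]/p[2]+c['cy']])
    r=np.where(m[:,320])[0]
    out=[r.min()-pr(f+.155*a)[1], r.max()-pr(f)[1]]
    for s in(.03,.056,.145):
        u,v=pr(f+s*a); xs=np.where(m[int(round(v))])[0]; out.append((xs.min()+xs.max())/2-u)
    print(np.round(out,1))
E
```

```text
[-0.8 14.2  0.6  0.5 -0.3]
[-0.2 14.6  0.3  0.3 -0.2]
```

The bottle is back to within half a millimetre of where it started, cap up, and the gripper is well clear. Handing in.

```bash
python3 -c "
from rig import sign_off
print(sign_off())"
```

```text
the job is handed in; nothing more can be done
None
```

The amber bottle was lifted (grip readings up to 29.3 N), held cap-down at about 45° for over a second, and laid back in its rest within about 0.5 mm of where it started; the job is handed in at about 23 s, verdict not shown.

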